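# Pin the tie rod of an oak shelf bracket

## Robot

A 7-joint arm with a two-finger parallel gripper is mounted at the origin on the work surface. World frame = base frame: x ahead of the robot, y to its left, z up, the work surface at z = 0. Lengths are in m, angles in rad, forces in N, time in s.
With the tool pointing down it reaches from about 0.425 to 0.95 m from the base axis. Payload 4.7 kg.
Tool frame: the origin (TCP) lies between the finger pads; the fingertips stand 25 mm ahead of it and the grasp point (between the pads) lies 6 mm ahead of it; x points along the fingers, z is the direction in which the jaws open and shut, and the axes are right-handed (so a half turn about x gives the same grasp; the last joint's range is limited). The gripper opens to 85 mm and grips with 20 to 120 N. Pads are 22 mm wide; open, the fingers measure 114 mm over their backs; the gripper's body (76 mm by 85 mm) begins 54 mm behind the grasp point. The pads swing forward as they close: fully open they stand 13 mm farther back than shut.
Start: joints at [1.272, 0.469, -0.049, 1.532, 0.024, 1.141, -0.082], TCP at [0.18, -0.651, 0.256] pointing down, gripper open.
Joint ranges: [-2.59, 2.59], [-0.33, 1.99], [-1.39, 1.29], [0.1, 2.45], [-1.04, 4.18], [0.21, 1.99], [-2.66, 2.66]. Speed limits (rad/s): [2.57, 2.57, 3.14, 3.14, 3.14, 3.14, 3.14].

## Interface

Orientations are given as a 3x3 rotation matrix whose columns are the frame's x, y, z axes.
In Python, from rig import * gives the robot as it stands. Calls block until the motion is done:
- movep(position, orientation): joint-space move of the TCP to a pose.
- move_l(position, attitude=None, feed=0.15, until_force=None): straight line of the TCP; attitude=None keeps the orientation; feed is the mean speed in m/s. With until_force (N) it stops when the force on the tool has changed by that much, and returns True; else False.
- move_joints(angles): joint-space move.
- command_gripper(opening, newtons=None): finger opening in m; newtons is the grip in N (None keeps the last); returns when the fingers have stopped.
- sleep(seconds).
- inverse_kinematics(position, orientation): joint angles nearest the present ones, or None.
- sense(): the state.
- camera(name): name is "scene" or "top" or "wrist"; returns (picture, depth): 400x640x3 uint8, red, green, blue; 400x640 float32, m along the optical axis (not along the pixel's ray), 0 where there is no reading.
- camera_params(name): a dict with "K" (3x3 intrinsics, pixels), "position" and "rotation" of the camera in the world; the wrist camera has in their place "tool_from_camera" (4x4, takes a point from camera to tool coordinates, whose origin is the TCP and whose axes are the tool frame's). Camera axes: x right, y down, z forward; pixel columns grow to the right and rows downward; lengths in m; the calibration is good to about 2 mm. A picture is of the moment at which its call begins: read the wrist's pose just before it. camera_params takes no time and is no camera call.
A pose or a line that the arm cannot do raises Unreachable and nothing moves.
- finish_job(): hands the job in, once; it reports no verdict.
The state is a dict: "time_s": time; "joint_pos": joint angles; "qd": joint speeds; "joint_efforts": joint torques, N m; "position": TCP position; "tcp_rot": TCP orientation; "wrist_force": force on the tool from outside, world axes, zero at the start; "ft_torque": the same for the moment, N m; "finger_gap": finger opening in m.
Only numpy, scipy, OpenCV 4.12 (cv2) and the standard library are available. Lean on these libraries where they do the work, as an engineer would, in place of code of your own. Each camera call takes 0.05 s, during which the arm holds its last target. There are 200 camera calls.

## Task

The steel tie rod of the oak shelf bracket on the bench has to be connected: swing the rod in until its fork stands over the lug with the holes in line, then take the long round-headed pin out of the sloping block and push it down from above through fork and lug until its head sits flat on the fork. Leave the short pin and the bolt in the block, and let go of everything when you are done.

Things in the scene. Friction and masses are not known exactly. Their poses are not given: they have to be found in the camera images.
- bracket: Oak bracket, fixed: two timbers 70 mm wide, 32 mm thick, at a right angle, on packers under two holdfasts (135 mm high); timber tops 86 mm above the bench. Origin on the bench under the lug hole, z up; the rod's hinge axis lies 460 mm along -y; x points across the rod's line to the corner of the timbers. The timber by the lug has its inner face along (0.77,-0.64) in x, y, 21 mm from the hole.
- lug_hole (a point): Centre of the hole in the bracket's fixed lug, 70 mm above the bench: a flat dark steel plate 10 mm thick, end rounded at 14 mm radius, vertical through hole of 13.4 mm, on a 6 mm base plate screwed to the timber. Axes as the bracket. The rod starts swung away from it to -x of the bracket; swung back, the fork end meets the base plate, a stop, when its hole is 1.5 mm past the lug's.
- fork_eye (a point): Centre of the fork's hole at its top face, 84 mm above the bench. Fork on the free end of the tie rod, 460 mm from the hinge: two flat cheeks 8 mm thick and 28 mm wide, 12 mm apart (the lug enters between them from the side), vertical holes of 13.4 mm, 28 mm high in all; solid from 22 mm behind the hole, collar of 22 mm diameter to 62 mm behind. Axes: y along the rod from hinge to fork, z up.
- rod_grip (a point): Point on the centre line of the tie rod, 70 mm above the bench, 100 mm behind the fork hole, 360 mm from the hinge: plain steel rod 14 mm across, free to grasp from above (plain for 35 mm either side). The rod swings level about the hinge only, stiffly: about 3 N at the fork moves it, it stays where left, and the pin's tapered tip, pushed in, draws it into line. Axes as fork_eye.
- pin_head (a point): Centre of the head of the long pin, the one to fit: steel, flat round head 20 mm across and 10 mm high, shank 12 mm across and 48 mm long, the last 5 mm tapering to 7 mm; about 65 g. Starts in any one of the block's three holes, leaning with it 30 degrees from vertical, 20 mm of shank showing: its head stands out farthest. Axes: z along the pin from tip to head. Seated: 89 mm above the bench.
- pin_tip (a point): Centre of the lower end of the long pin's shank, 53 mm along the pin from pin_head. Same axes.
- pin_seat (a point): Centre of the underside of the long pin's head, 5 mm below pin_head: it must rest on the fork's top face. Same axes.
- block: Sloping dark hardwood block, fixed, 180 mm long, with three holes of 13.6 mm, 28 mm deep, 60 mm apart along its y, square to its sloping face: upward hole axis (-0.5, 0, 0.866) in the block's frame, 30 degrees from vertical. Origin under its centre on the bench, z up; centre of the sloping face (62 x 180 mm) at (-20, 0, 50) mm; highest edge 66 mm above the bench.
- short_pin_head (a point): Centre of the head of a short pin in the block: same head and shank diameters, only 28 mm under the head, so its head lies almost on the block's face. Too short for the fork; leave it.
- bolt_head (a point): Centre of the six-sided head (22 mm over corners, 8 mm high) of a dark bolt in the block, 35 mm under the head, about 7 mm of it showing. Leave it.

How it is judged:
On the way, in this order (a step that is already met when the one before it is completed fails the run):
1. the fork is swung over the lug, its hole within 4 mm of being in line with the lug's hole (horizontal distance between fork_eye and lug_hole below 0.004 m), for 0.2 s.
2. the long pin is through fork and lug with its head down on the fork (z of pin_seat in the frame of fork_eye below 0.0025 m and horizontal distance between pin_seat and fork_eye below 0.003 m and horizontal distance between pin_tip and lug_hole below 0.004 m), for 0.1 s.
At the end, for the whole second after the job is handed in: Long pin upright (0.08 rad) through fork and lug from above, head underside within 2 mm of the fork's top, 3 mm of its hole's axis; tip and fork hole within 4 mm of the lug hole's axis. Short pin and bolt moved under 15 mm (z of pin_seat in the frame of fork_eye between -0.003 and 0.002 m and horizontal distance between pin_seat and fork_eye below 0.003 m and horizontal distance between each of pin_tip, fork_eye and lug_hole below 0.004 m and angle between the z axis of pin_head and the z axis of fork_eye, either way round below 0.08 rad and height (world z) of pin_head above 0.08 m and distance of each of short_pin_head, bolt_head from where it was at the start of the episode below 0.015 m); the robot touches nothing.
It fails at once if the short pin is pulled out of the block (distance of short_pin_head from where it was at the start of the episode above 0.015 m).
It fails at once if the bolt is pulled out of the block (distance of bolt_head from where it was at the start of the episode above 0.015 m).
It also fails if it takes over 64 s, if anything falls off the work surface, if the arm or the gripper's body presses on something with over 40 N, if the wrist force passes 120 N, or if a joint passes its speed limit or range.

## Working session

There is one attempt and no reset: what is moved stays moved. The work goes in short steps, each a Python script; the robot and the scene stay as the last script left them, time stands still between calls to the robot, and variables do not carry over. Pictures are saved under pics/ and viewed, on a budget of 10 in all, crops included, one or two more only if the job needs it, and the job is handed in when it is done.

```bash
ls; mkdir -p pics
python3 - <<'E'
from rig import *
import numpy as np, cv2
s=sense(); print(s['time_s'],s['position'],s['tcp_rot'],s['finger_gap'])
for n in ("scene","top"):
    im,d=camera(n); p=camera_params(n)
    cv2.imwrite(f'pics/{n}0.png',im[...,::-1]); np.savez(f'pics/{n}0.npz',im=im,d=d,**p)
    print(n,p,(d>0).mean())
print(camera_params("wrist"))
E
```

```text
pics
0.0 [ 0.1797771  -0.65003751  0.25523928] [[-6.33738176e-04  9.63802895e-01  2.66615036e-01]
 [ 1.88844481e-03  2.66615768e-01 -9.63801051e-01]
 [-9.99998016e-01 -1.07309740e-04 -1.98905316e-03]] 0.08561244866612337
scene {'K': array([[511.02683074,   0.        , 323.95666367],
       [  0.        , 511.02683074, 200.27030563],
       [  0.        ,   0.        ,   1.        ]]), 'position': array([1.18700846, 0.35559517, 0.8277515 ]), 'rotation': array([[-0.32553851,  0.69475628, -0.64135669],
       [ 0.94551349,  0.2353374 , -0.22499011],
       [-0.00537807, -0.67965434, -0.73351282]])} 0.99577734375
top {'K': array([[491.30566669,   0.        , 317.28333282],
       [  0.        , 491.30566669, 208.70053254],
       [  0.        ,   0.        ,   1.        ]]), 'position': array([0.48846754, 0.12591588, 0.97872401]), 'rotation': array([[ 0.02832109, -0.99794997,  0.05739132],
       [-0.99957239, -0.02869158, -0.00564155],
       [ 0.00727663, -0.057207  , -0.99833582]])} 0.99613671875
{'K': array([[282.53994258,   0.        , 318.87790632],
       [  0.        , 282.53994258, 200.52306095],
       [  0.        ,   0.        ,   1.        ]]), 'tool_from_camera': array([[-5.76171545e-04, -2.98088979e-01,  9.54537914e-01,
        -1.18451814e-01],
       [-5.66625945e-04, -9.54537822e-01, -2.98089292e-01,
         7.72842329e-02],
       [ 9.99999673e-01, -7.12616516e-04,  3.81072582e-04,
         6.52679121e-04],
       [ 0.00000000e+00,  0.00000000e+00,  0.00000000e+00,
         1.00000000e+00]])}
```

View pics/top0.png

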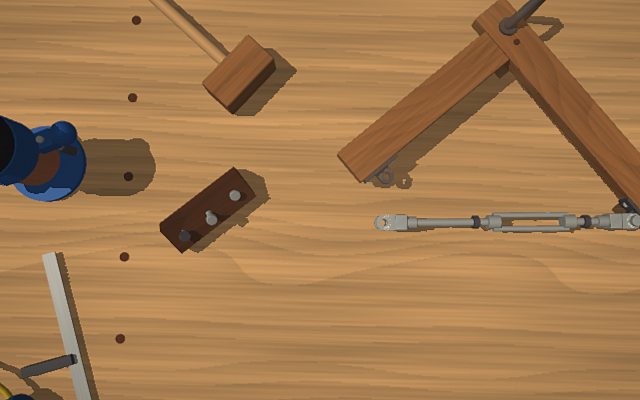

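View pics/scene0.png

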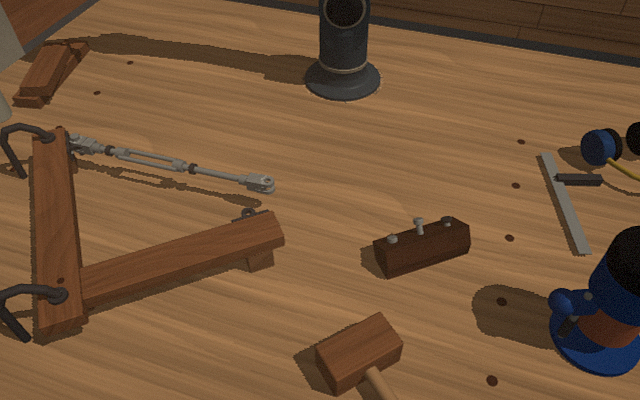

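The top view shows the lug at about (385,176), the fork eye at about (383,222), the rod running right to the hinge at about (625,222), and the block's pins at about (235,195), (211,216) and (186,236). The scene view shows the middle pin at (419,222) standing out farthest, so that is the long one. Next I'll get coarse positions from these pixels, then close views with the wrist camera.

```bash
cat > h.py <<'E'
from rig import *
import numpy as np, cv2
def cam_pose(name):
    p=camera_params(name)
    if name!='wrist': return p['K'],p['rotation'],p['position']
    s=sense(); T=p['tool_from_camera']; R=np.array(s['tcp_rot']); t=np.array(s['position'])
    return p['K'],R@T[:3,:3],t+R@T[:3,3]
def snap(name,tag):
    K,R,t=cam_pose(name); im,d=camera(name)
    np.savez(f'pics/{tag}.npz',im=im,d=d,K=K,R=R,t=t); cv2.imwrite(f'pics/{tag}.png',im[...,::-1]); return im,d,K,R,t
def load(tag):
    z=np.load(f'pics/{tag}.npz'); return [z[k] for k in ('im','d','K','R','t')]
def ray(u,v,K,R,t): 
    r=R@np.linalg.solve(K,[u,v,1.]); return t,r
def onz(u,v,z,K,R,t):
    t,r=ray(u,v,K,R,t); return t+r*(z-t[2])/r[2]
def cloud(d,K,R,t):
    v,u=np.mgrid[:d.shape[0],:d.shape[1]]
    c=np.stack([(u-K[0,2])/K[0,0]*d,(v-K[1,2])/K[1,1]*d,d],-1); return c@R.T+t
def proj(P,K,R,t):
    c=R.T@(np.asarray(P)-t); q=K@c; return q[:2]/q[2]
def down(yaw):  # tool x down, jaws (z) along yaw
    z=np.array([np.cos(yaw),np.sin(yaw),0]); x=np.array([0,0,-1.]); return np.column_stack([x,np.cross(z,x),z])
def tri(rays):
    A=np.zeros((3,3)); b=np.zeros(3)
    for t,r in rays:
        r=r/np.linalg.norm(r); M=np.eye(3)-np.outer(r,r); A+=M; b+=M@t
    return np.linalg.solve(A,b)
E
python3 - <<'E'
from h import *
def ld(n):
    z=np.load(f'pics/{n}0.npz'); return z['im'],z['d'],z['K'],z['rotation'],z['position']
im,d,K,R,t=ld('top'); C=cloud(d,K,R,t)
for n,(u,v) in dict(lug=(385,176),fork=(383,222),rod=(440,223),hinge=(625,222),pA=(235,195),pM=(211,216),pB=(186,236),bc=(208,210),tim=(360,160),timB=(500,60)).items(): print(n,C[v,u].round(3))
# block cloud
m=(C[...,2]>.02)&(C[...,2]<.12)
m[:, :150]=0; m[:,275:]=0; m[:160]=0; m[260:]=0
P=C[m]
c=cv2.minAreaRect(P[:,:2].astype(np.float32)); print('block rect',c,cv2.boxPoints(c))
print('high edge pts',P[(P[:,2]>.06)&(P[:,2]<.068)][:,:2].mean(0),P[(P[:,2]>.03)&(P[:,2]<.04)][:,:2].mean(0))
c0=im[150:260,150:430];
E
```

```text
lug [ 0.614 -0.014 -0.002]
fork [ 0.522 -0.012 -0.002]
rod [ 0.521 -0.106  0.074]
hinge [ 0.532 -0.444  0.082]
pA [0.562 0.275 0.062]
pM [0.521 0.315 0.079]
pB [0.483 0.364 0.059]
bc [0.533 0.327 0.05 ]
tim [0.632 0.045 0.084]
timB [ 0.827 -0.211  0.084]
block rect ((0.5356433987617493, 0.3316456377506256), (0.0746600329875946, 0.18024379014968872), 39.56437683105469) [[0.44946265 0.3773443 ]
 [0.564268   0.23839265]
 [0.62182415 0.28594697]
 [0.5070188  0.42489862]]
high edge pts [0.54071756 0.34023926] [0.52351842 0.32092736]
```

Run:
```python
from h import *
for nm,p in dict(lug=(.565,-.01,.22),blk=(.53,.325,.22)).items():
    for y in range(-180,180,30):
        q=inverse_kinematics(np.array(p),down(np.radians(y))); print(nm,y,None if q is None else np.round(q,2))
ax=np.array([-.5*.771,-.5*.637,.866]); by=np.array([-.637,.771,0]); bx=np.cross(by,ax)
for a in range(0,360,30):
    z=np.cos(np.radians(a))*by+np.sin(np.radians(a))*bx; R=np.column_stack([-ax,np.cross(z,-ax),z])
    q=[inverse_kinematics(np.array([.525,.32,.08])+ax*h,R) for h in (.02,.1)]
    print('grasp',a,[None if k is None else np.round(k,2) for k in q])
```

```text
lug -180 [-0.85  0.53  1.12  1.88 -0.54  1.08 -2.66]
lug -150 [-0.85  0.53  1.12  1.88 -0.54  1.08 -2.14]
lug -120 [ 0.31  0.37 -0.47  1.82  0.19  1.   -2.33]
lug -90 [ 0.38  0.38 -0.56  1.82  0.24  1.01 -1.84]
lug -60 [ 0.42  0.39 -0.62  1.81  0.26  1.02 -1.35]
lug -30 [ 0.46  0.4  -0.66  1.81  0.29  1.02 -0.84]
lug 0 [ 0.5   0.42 -0.72  1.81  0.32  1.03 -0.34]
lug 30 [ 0.54  0.43 -0.78  1.81  0.35  1.04  0.15]
lug 60 [ 0.58  0.45 -0.83  1.81  0.38  1.05  0.65]
lug 90 [ 0.66  0.5  -0.96  1.8   0.46  1.09  1.1 ]
lug 120 [ 0.77  0.6  -1.17  1.8   0.6   1.16  1.5 ]
lug 150 [ 0.77  0.6  -1.17  1.8   0.6   1.16  2.02]
blk -180 [ 0.14  0.71 -1.18  1.66  0.69  1.25  1.96]
blk -150 [ 0.14  0.71 -1.18  1.66  0.69  1.25  2.48]
blk -120 [-1.    0.45  0.53  1.73 -0.26  1.03 -2.48]
blk -90 [-0.72  0.41  0.14  1.72 -0.07  1.02 -2.13]
blk -60 [-0.06  0.54 -0.8   1.67  0.42  1.11 -2.02]
blk -30 [-0.05  0.54 -0.81  1.67  0.43  1.11 -1.5 ]
blk 0 [ 0.02  0.58 -0.92  1.67  0.5   1.14 -1.04]
blk 30 [ 0.03  0.59 -0.95  1.67  0.52  1.15 -0.53]
blk 60 [ 0.05  0.61 -0.98  1.67  0.54  1.17 -0.03]
blk 90 [ 0.
[... 858 characters left out ...]
0.35, -0.81,  2.19,  0.89,  0.26, -1.78])]
grasp 180 [None, array([ 0.1 ,  0.35, -0.81,  2.19,  0.89,  0.26, -2.3 ])]
grasp 210 [None, array([-1.03,  0.26,  0.52,  2.25, -0.97,  0.24, -1.05])]
grasp 240 [array([ 0.05,  0.56, -0.81,  2.15,  1.5 ,  0.33,  2.39]), array([-1.03,  0.26,  0.52,  2.25, -0.97,  0.24, -1.58])]
grasp 270 [array([ 0.05,  0.56, -0.81,  2.15,  1.5 ,  0.33,  1.86]), array([ 0.37,  0.51, -1.18,  2.18,  1.22,  0.46,  2.15])]
grasp 300 [array([-0.09,  0.5 , -0.62,  2.16,  1.46,  0.22,  1.34]), array([-1.04,  0.27,  0.54,  2.25, -0.98,  0.24, -2.61])]
grasp 330 [array([-0.09,  0.5 , -0.62,  2.16,  1.46,  0.22,  0.82]), array([ 0.37,  0.51, -1.18,  2.18,  1.22,  0.46,  1.1 ])]
```

Run:
```python
from h import *
movep(np.array([.565,-.06,.17]),down(0)); sleep(.2); snap('wrist','L1')
move_l(np.array([.565,.05,.17])); sleep(.2); snap('wrist','L2')
movep(np.array([.53,.26,.19]),down(np.radians(20))); sleep(.2); snap('wrist','B1')
move_l(np.array([.53,.36,.19])); sleep(.2); snap('wrist','B2')
print(sense()['time_s'])
a=[load(k)[0][:,:,::-1] for k in ('L1','L2','B1','B2')]
g=np.vstack([np.hstack(a[:2]),np.hstack(a[2:])]); cv2.imwrite('pics/g.png',cv2.resize(g,(800,500),interpolation=cv2.INTER_AREA))
```

```text
6.1833
```

View pics/g.png

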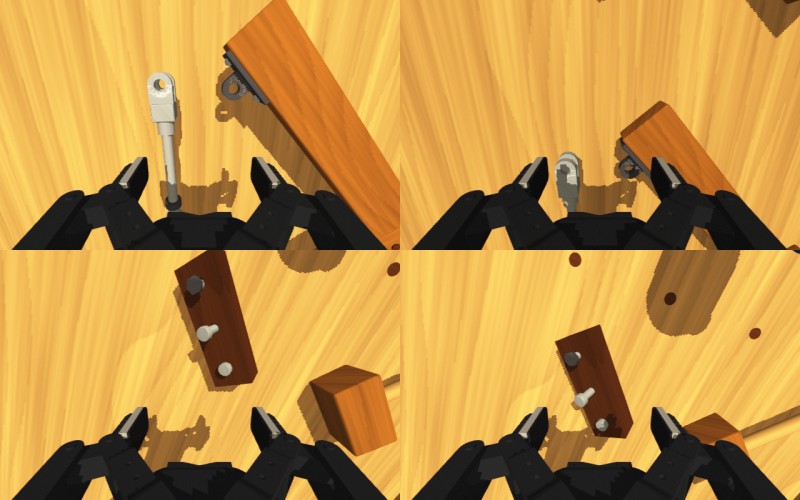

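The grid shows wrist views L1 and L2 on top and B1 and B2 below. In full-size pixels the fork eye is at about (256,134) in L1 and (269,269) in L2. The lug hole is at about (376,141) in L1 and (366,269) in L2. The long pin is the middle one in the block, and the dark bolt is at its far end. Next I'll make enlarged crops with contour fits.

Run:
```python
from h import *
crops=dict(L1=(216,90,200,100),L2=(226,220,200,100),B1=(270,30,140,190-5),B2=(240,120,140,185))
out=[]
for k,(x,y,w,h) in crops.items():
    im,d,K,R,t=load(k); C=cloud(d,K,R,t)
    hsv=cv2.cvtColor(im,cv2.COLOR_RGB2HSV)
    m=((hsv[...,1]<70)&(hsv[...,2]>45)).astype(np.uint8)
    c=im[y:y+h,x:x+w]; s=4 if k[0]=='L' else 3
    big=cv2.resize(c[...,::-1],None,fx=s,fy=s,interpolation=cv2.INTER_CUBIC)
    cs,hi=cv2.findContours(m,cv2.RETR_CCOMP,cv2.CHAIN_APPROX_NONE)
    for i,q in enumerate(cs):
        a=cv2.contourArea(q); bx=cv2.boundingRect(q)
        if a>25 and x<bx[0]<x+w and y<bx[1]<y+h:
            M=q.reshape(-1,2).mean(0); e=cv2.fitEllipse(q) if len(q)>5 else None
            print(k,'hole' if hi[0][i][3]>=0 else 'outer',a,bx,M.round(1),None if e is None else np.round(e[0]+e[1],1), 'z med',np.median(C[q[:,0,1],q[:,0,0],2]).round(4))
    for g in range(0,w,20): cv2.putText(big,str(x+g),(g*s,8),0,.3,(0,0,255),1); big[:4,g*s]=(0,0,255)
    for g in range(0,h,20): cv2.putText(big,str(y+g),(0,g*s+4),0,.3,(0,0,255),1); big[g*s,:4]=(0,0,255)
    out.append(big)
cv2.imwrite('pics/cl.png',np.vstack(out[:2])[:600]); cv2.imwrite('pics/cb.png',np.hstack(out[2:]))
```

```text
L1 outer 64.0 (405, 152, 12, 11) [409.7 157.6] [409.7 157.7   7.4  12.7] z med 0.0732
L1 outer 5153.0 (236, 116, 49, 209) [265.9 216.4] [261.9 180.1  39.5 242.3] z med 0.0755
L1 hole 147.0 (253, 126, 13, 17) [259.  134.4] [259.  134.3  11.   17.1] z med 0.0741
L1 outer 1263.5 (355, 115, 46, 46) [376.3 139.4] [376.1 139.2  40.2  42.3] z med 0.0757
L1 hole 265.5 (364, 132, 20, 19) [373.4 141.1] [373.4 141.1  17.2  19.9] z med 0.0755
L1 outer 70.5 (360, 93, 11, 12) [364.3  99.4] [364.3  99.5   7.4  13.7] z med 0.0731
L2 outer 557.0 (409, 252, 41, 50) [429.7 275.8] [432.8 280.4  14.   70.4] z med 0.182
L2 outer 359.0 (351, 252, 24, 34) [361.6 267.7] [362.1 267.9  20.4  31.5] z med 0.0756
L2 outer 2726.0 (248, 243, 40, 96) [269.5 291. ] [268.6 286.4  37.   98.3] z med 0.0764
L2 outer 490.5 (354, 229, 47, 57) [378.3 259.2] [377.8 259.   14.   66. ] z med 0.085
B1 outer 350.0 (349, 179, 22, 23) [359.8 190.1] [359.7 190.1  20.7  21.7] z med 0.0565
B1 outer 610.0 (315, 118, 35, 29) [331.5 130.9] [330.4 131.4  22.6  37.1] z med 0.0714
B1 outer 584.5 (299, 41, 29, 30) [312.   55.4] [311.9  55.3  26.7  28.7] z med 0.0599
B2 outer 272.0 (313, 270, 20, 20) [322.7 279.4] [322.6 279.3  18.2  19.3] z med 0.0566
B2 outer 508.0 (279, 220, 33, 31) [294.6 234.6] [293.5 235.7  19.1  38.8] z med 0.0692
B2 outer 419.0 (264, 162, 26, 24) [275.8 172.7] [275.6 172.9  21.6  25.6] z med 0.0594
```

View pics/cl.png

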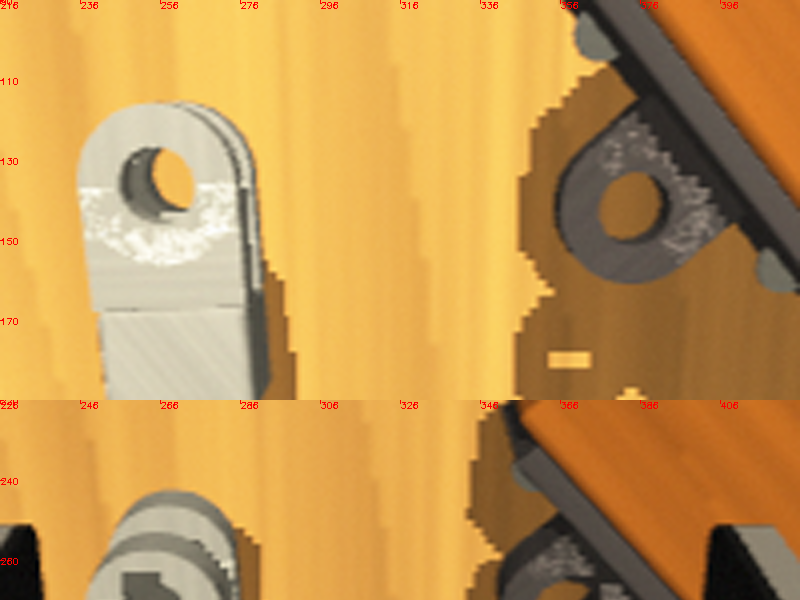

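View pics/cb.png

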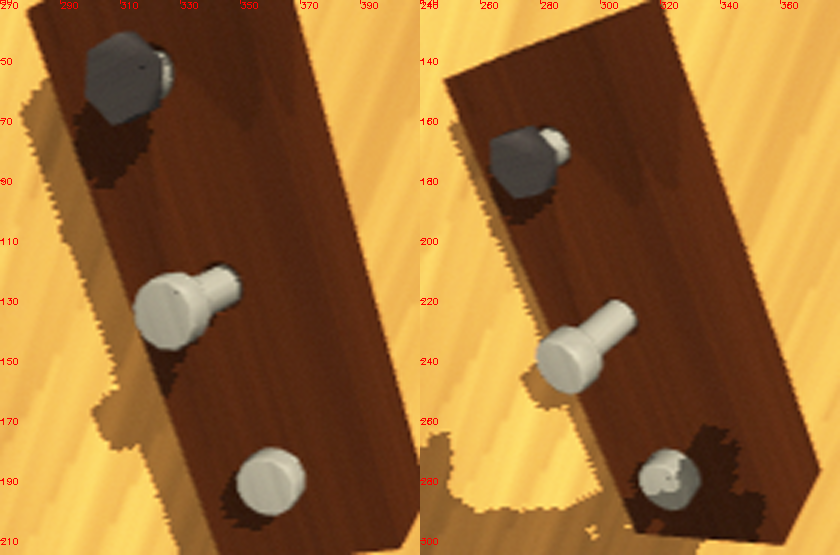

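Crop results, in full-size pixels. In L1 the fork's top hole is at about (255.4,136.1) and the lug hole at about (374,141.4). The long pin's head face is at about (326,134) in B1 and (289.3,240.7) in B2. The short pin is nearest the camera and the bolt is farthest. Next I'll triangulate and check against depth.

Run:
```python
from h import *
L1,L2,B1,B2=[load(k) for k in ('L1','L2','B1','B2')]
cam=lambda L:L[2:]
f=onz(255.4,136.1,.084,*cam(L1)); l=onz(373.8,141.3,.075,*cam(L1)); print('fork',f,'lug',l)
print('fork in L2',proj(f,*cam(L2)),'lug in L2',proj(l,*cam(L2)))
for n,L in (('L1',L1),('L2',L2)):
    C=cloud(L[1],*cam(L))
    for nm,c in (('fork',f),('lug',l)):
        m=np.hypot(C[...,0]-c[0],C[...,1]-c[1])<.013; P=C[m&(C[...,2]>.055)]
        print(n,nm,np.percentile(P[:,2],[10,50,75,90]).round(4),len(P))
h=tri([ray(326,134,*cam(B1)),ray(289.3,240.7,*cam(B2))]); print('pin top tri',h,proj(h,*cam(B1)),proj(h,*cam(B2)))
C=cloud(B1[1],*cam(B1)); print('depth at head', C[134,326],cloud(B2[1],*cam(B2))[240,289])
# block face plane & holes from cloud, B1
for n,L in (('B1',B1),('B2',B2)):
    C=cloud(L[1],*cam(L)); hsv=cv2.cvtColor(L[0],cv2.COLOR_RGB2HSV)
    m=(C[...,2]>.038)&(C[...,2]<.065)&(hsv[...,1]>110)&(np.hypot(C[...,0]-.535,C[...,1]-.33)<.11)
    P=C[m]; c=np.median(P,0)
    for _ in range(4):
        nrm=np.linalg.svd(P-P.mean(0),full_matrices=False)[2][2]; c=P.mean(0); P=P[abs((P-c)@nrm)<.003]
    nrm*=np.sign(nrm[2]); r=cv2.minAreaRect((P[:,:2]).astype(np.float32)); print(n,'plane',nrm,c,len(P),'dist head top',(h-c)@nrm, 'rect',np.round(cv2.boxPoints(r),4).tolist())
    a=cv2.moments
# short pin top & bolt via tri (ray centroid)
print('short',tri([ray(359.5,190.3,*cam(B1)),ray(321.5,279.5,*cam(B2))]))
# shank root: where shank enters block
print('root',tri([ray(345.5,126,*cam(B1)),ray(306,224,*cam(B2))]))
```

```text
fork [ 0.52145126 -0.00095236  0.084     ] lug [ 0.60716702 -0.00558817  0.075     ]
fork in L2 [264.55288778 272.00299573] lug in L2 [366.67840041 270.85099972]
L1 fork [0.065  0.0846 0.0852 0.0856] 1020
L1 lug [0.0747 0.0758 0.0763 0.0768] 783
L2 fork [0.0648 0.0844 0.0851 0.0855] 837
L2 lug [0.0719 0.0758 0.0762 0.0766] 567
pin top tri [0.51811883 0.31479193 0.07199859] [326.55899316 134.19761027] [288.80012325 240.53385005]
depth at head [0.51738852 0.31510342 0.07720975] [0.51780704 0.31831807 0.07808011]
B1 plane [-0.28551682 -0.23673691  0.9286742 ] [0.52383911 0.33279021 0.05071601] 3914 dist head top 0.025658677674967656 rect [[0.45739999413490295, 0.3824000060558319], [0.5726000070571899, 0.2434999942779541], [0.6111000180244446, 0.2754000127315521], [0.4959999918937683, 0.41440001130104065]]
B2 plane [-0.15489332 -0.1295292   0.979403  ] [0.52767561 0.33869198 0.05197088] 2226 dist head top 0.024191231076415718 rect [[0.46320000290870667, 0.38690000772476196], [0.5788999795913696, 0.24789999425411224], [0.6140999794006348, 0.27720001339912415], [0.4984000027179718, 0.41620001196861267]]
short [0.56456568 0.27663539 0.05606252]
root [0.53131771 0.32574507 0.0476156 ]
```

```bash
cat >> h.py <<'E'
FORK=np.array([.5215,-.001]); LUG=np.array([.6072,-.0056]); HINGE=np.array([.5396,-.4606])
def rodpose(th,z,r=.36): # th: direction angle of rod from hinge
    u=np.array([np.cos(th),np.sin(th)]); return np.array([*(HINGE+r*u),z]),down(th-np.pi/2)
E
python3 - <<'E'
from h import *
ang=lambda p:np.arctan2(*(p-HINGE)[::-1])
a0,a1=ang(FORK),ang(LUG); print(a0,a1)
# all reachable?
for a in np.linspace(a0,a1,4): print(inverse_kinematics(*rodpose(a,.078)) is not None)
p,R=rodpose(a0,.17); movep(p,R); move_l(rodpose(a0,.078)[0],R,feed=.1)
command_gripper(0.0,40); s=sense(); print('gap',s['finger_gap'],s['wrist_force'],s['time_s'])
for a in np.linspace(a0,a1,8)[1:]:
    p,R=rodpose(a,.078); hit=move_l(p,R,feed=.05); s=sense(); print(np.round(s['wrist_force'],1),s['position'].round(4))
sleep(.3); snap('wrist','S1'); print(sense()['time_s'])
im=load('S1')[0]; cv2.imwrite('pics/S1c.png',cv2.resize(im[0:160,220:420,::-1],None,fx=4,fy=4,interpolation=cv2.INTER_CUBIC)[:600])
E
```

```text
1.6101580572442646 1.4233038070068988
True
True
True
True
gap 0.012439719724749155 [-1.80533272 -0.18417051  5.00412714] 9.6
[ 0.4 -1.1  3.6] [ 0.5356 -0.1008  0.0781]
[ 0.3 -1.5  2.9] [ 0.5451 -0.1009  0.0782]
[ 0.  -0.6  3.3] [ 0.5546 -0.1012  0.0782]
[-0.7 -2.   4. ] [ 0.564  -0.1019  0.0782]
[ 0.6 -2.9  4.3] [ 0.5736 -0.1027  0.0781]
[-1.1 -2.   3.9] [ 0.5832 -0.1038  0.0782]
[-2.6 -2.5  6.6] [ 0.592  -0.1051  0.0782]
12.3417
```

View pics/S1c.png

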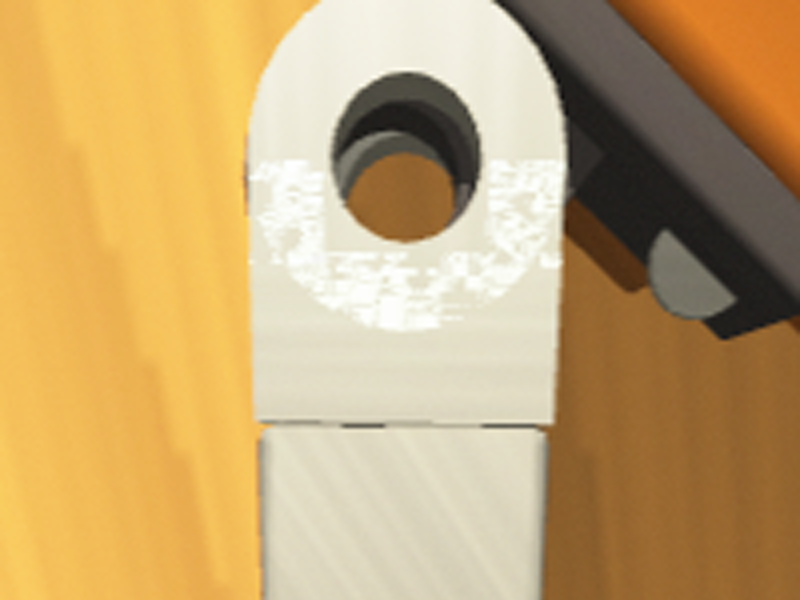

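The view shows the fork over the lug. The fork's top hole spans columns 303–340 and rows 18–60, and the dark wall of the lug's hole shows only on the right. So the fork is roughly 1 mm past the line, near the stop. I'll back off 1 mm, release, and look again from above.

Run:
```python
from h import *
L=load('S1'); e=[onz(u,v,.084,*L[2:]) for u,v in ((303.3,38),(340,38),(321.6,18),(321.6,60))]
for k in e: print(k.round(4))
a=1.4233+.0025
p,R=rodpose(a,.078); move_l(p,R,feed=.03); sleep(.2); snap('wrist','S2')
command_gripper(.06); sleep(.1)
# view looking down the hole: camera above hole
p=np.array([p[0],p[1]+.035,.17]); move_l(np.array([p[0],p[1]-.035,.17]),feed=.15); sleep(.2); snap('wrist','S3')
movep(np.array([LUG[0],LUG[1]-.05,.17]),down(-.15)); sleep(.2); snap('wrist','S4')
print(sense()['time_s'])
A=[]
for k in ('S2','S3','S4'):
    L=load(k); c=proj([*LUG,.08],*L[2:]); print(k,c); A.append(cv2.resize(cv2.getRectSubPix(L[0][...,::-1].copy(),(60,100),tuple(map(float,c))),None,fx=4.4,fy=4.4,interpolation=cv2.INTER_CUBIC))
cv2.imwrite('pics/S234.png',np.hstack(A))
```

```text
[ 0.6028 -0.0046  0.084 ]
[ 0.6156 -0.0065  0.084 ]
[6.101e-01 6.000e-04 8.400e-02]
[ 0.6081 -0.0125  0.084 ]
15.0417
S2 [317.00388056  41.79712158]
S3 [319.82078402  74.79716856]
S4 [306.92011377 148.07460228]
```

View pics/S234.png

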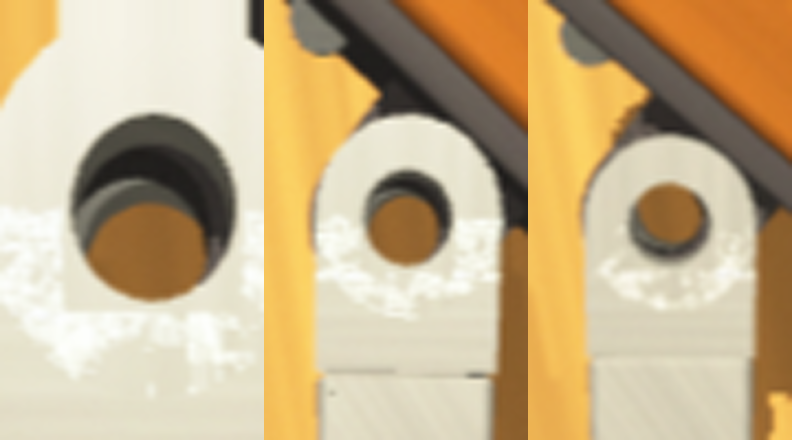

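S2 to S4 show the holes nearly in line. The fork top hole's centre in S3 sits about 3 px right of my lug estimate. I'll fit the hole outline in S3 and S4, and the lug hole through it.

Run:
```python
from h import *
for k in ('S1','S2','S3','S4'):
    L=load(k); im=L[0]; hsv=cv2.cvtColor(im,cv2.COLOR_RGB2HSV)
    c=proj([LUG[0]+.0015,LUG[1],.08],*L[2:])
    s=8; x0,y0=int(c[0])-30,max(int(c[1])-40,0)
    big=cv2.resize(im[y0:y0+80,x0:x0+60],None,fx=s,fy=s,interpolation=cv2.INTER_LINEAR); h=cv2.cvtColor(big,cv2.COLOR_RGB2HSV)
    for nm,m in (('top',((h[...,2]>150)&(h[...,1]<60))),('through',~((h[...,1]>120)&(h[...,2]>90)))):
        cs,hi=cv2.findContours(m.astype(np.uint8),cv2.RETR_CCOMP,cv2.CHAIN_APPROX_NONE)
        for i,q in enumerate(cs):
            if hi[0][i][3]>=0 and cv2.contourArea(q)>1500:
                q=q.reshape(-1,2).astype(float)/s+[x0-.44,y0-.44]
                zz=.084 if nm=='top' else .056
                W=np.array([onz(u,v,zz,*L[2:])[:2] for u,v in q]).astype(np.float32)
                # least squares circle
                A=np.c_[2*W,np.ones(len(W))]; sol=np.linalg.lstsq(A,(W**2).sum(1),rcond=None)[0]; r=np.sqrt(sol[2]+sol[0]**2+sol[1]**2)
                (ec,er)=cv2.minEnclosingCircle(W); print(k,nm,'circ',sol[:2].round(4),'r',r.round(4),'encl',np.round(ec,4),round(er,4))
```

```text
S1 top circ [ 0.6089 -0.006 ] r 0.0067 encl [ 0.6088 -0.006 ] 0.0069
S1 through circ [ 0.6091 -0.0037] r 0.0052 encl [ 0.6089 -0.0037] 0.0062
S2 top circ [ 0.6089 -0.006 ] r 0.0067 encl [ 0.6089 -0.006 ] 0.0069
S2 through circ [ 0.6091 -0.0037] r 0.0052 encl [ 0.6089 -0.0041] 0.0062
S3 top circ [ 0.6089 -0.0062] r 0.0067 encl [ 0.6089 -0.0063] 0.0069
S3 through circ [ 0.6089 -0.0047] r 0.0057 encl [ 0.6088 -0.0048] 0.0061
S4 top circ [ 0.6089 -0.0058] r 0.0066 encl [ 0.6086 -0.0058] 0.0067
S4 through circ [ 0.6079 -0.0075] r 0.0056 encl [ 0.6076 -0.0077] 0.0062
```

```bash
cat >> h.py <<'E'
AX=np.array([-.5*.770,-.5*.638,.866]); AX/=np.linalg.norm(AX); BY=np.array([-.638,.770,0])
BX=np.cross(BY,AX)
RG=np.column_stack([-AX,np.cross(BX,-AX),BX])
def onplane(u,v,P,n,K,R,t):
    t,r=ray(u,v,K,R,t); return t+r*(((P-t)@n)/(r@n))
def circ(W):
    A=np.c_[2*W,np.ones(len(W))]; s=np.linalg.lstsq(A,(W**2).sum(1),rcond=None)[0]; return s[:2],np.sqrt(s[2]+s[:2]@s[:2])
E
python3 - <<'E'
from h import *
L=load('L1'); im=L[0]
for nm,(u,v),z in (('lug',(374,141),.075),):
    g=cv2.cvtColor(im,cv2.COLOR_RGB2HSV)[...,1]; s=8
    big=cv2.resize(g[v-20:v+20,u-20:u+20],None,fx=s,fy=s,interpolation=cv2.INTER_LINEAR)
    cs,hi=cv2.findContours((big<75).astype(np.uint8),cv2.RETR_CCOMP,cv2.CHAIN_APPROX_NONE)
    for i,q in enumerate(cs):
        if hi[0][i][3]>=0 and cv2.contourArea(q)>1500:
            q=q.reshape(-1,2)/s+[u-20-.44,v-20-.44]; W=np.array([onz(*p,z,*L[2:])[:2] for p in q]); print(nm,circ(W),W.min(0),W.max(0))
h0=np.array([.5178,.3160,.0765])
for k in ('B1','B2'): print(k,onz(*{'B1':(326,134),'B2':(289.3,240.7)}[k],.0765,*load(k)[2:]))
movep(h0+.10*AX,RG); move_l(h0+.07*AX,feed=.15); sleep(.2); snap('wrist','P1'); move_l(h0+.045*AX,feed=.1); sleep(.2); snap('wrist','P2')
print(sense()['time_s'],sense()['joint_pos'].round(2)); A=[]
for k in ('P1','P2'):
    L=load(k); c=proj(h0,*L[2:]); print(k,c); A.append(cv2.resize(cv2.getRectSubPix(L[0][...,::-1].copy(),(90,90),tuple(map(float,c))),(400,400),interpolation=cv2.INTER_CUBIC))
cv2.imwrite('pics/P12.png',np.hstack(A))
E
```

```text
lug (array([ 0.60661418, -0.00549363]), np.float64(0.0063553901029497735)) [ 0.60027385 -0.0118589 ] [0.61301365 0.0010094 ]
B1 [0.51742218 0.31506013 0.0765    ]
B2 [0.51835787 0.31698544 0.0765    ]
17.6583 [-0.04  0.45 -0.67  2.19  1.34  0.22 -1.17]
P1 [316.75435646 221.41324317]
P2 [316.73078658 236.51687809]
```

View pics/P12.png

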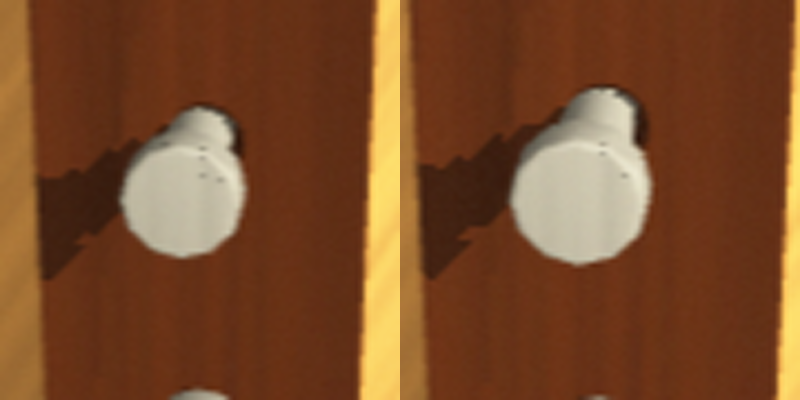

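The close view shows the long pin's head centred about 4 px left of the prediction, at columns 313 and 312 in P1 and P2. Its apparent size agrees with the assumed height. The pin leans a few degrees downhill in its loose hole, and closing the jaws along the slope will straighten it. Next I'll grasp near the hole's axis and pull along it.

Run:
```python
from h import *
h0=np.array([.5178,.3160,.0765]); g=h0-.0007*BX
print(inverse_kinematics(g+.0185*AX,RG),inverse_kinematics(g+.075*AX,RG))
f0=sense()['wrist_force']
print('hit',move_l(g+.0185*AX,feed=.06,until_force=8))
command_gripper(0.0,60); s=sense(); print('gap',s['finger_gap'],(s['wrist_force']-f0).round(1),s['position'].round(4),(g+.0185*AX).round(4))
print(move_l(g+.075*AX,feed=.06,until_force=30)); s=sense(); print(s['finger_gap'],(s['wrist_force']-f0).round(1),s['time_s'])
sleep(.2); snap('wrist','G1'); L=load('G1')
cv2.imwrite('pics/G1c.png',np.hstack([cv2.resize(L[0][130:330,200:440,::-1],None,fx=2.6,fy=2.6,interpolation=cv2.INTER_CUBIC)]))
```

```text
[-0.08828145  0.5021349  -0.61993305  2.1787887   1.54937701  0.22267274
 -1.36651606] [ 0.05408598  0.39806783 -0.76213948  2.20395999  1.13818398  0.24480138
 -0.96781847]
hit False
gap 0.016058064973539867 [-2.6 -2.4  5.7] [0.5101 0.3096 0.0926] [0.5102 0.3097 0.0922]
False
0.015891483042772995 [ 0.2  0.1 -0.6] 19.825
```

View pics/G1c.png

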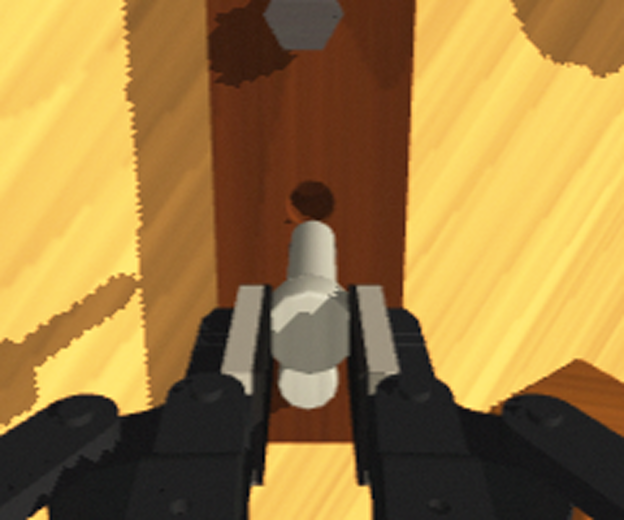

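The pin is out of its hole and held by the head between the pads, with the shank straight. The tip is at about (320,219), roughly 1.5 mm off the nominal tool axis. The same camera bias showed on the held rod, so I'll hover the tip over the fork hole and measure tip against hole in one image.

Run:
```python
from h import *
s=sense(); p=s['position'].copy(); move_l(p+np.array([0,0,.10]),feed=.25)
R=down(np.radians(-48)); T=np.array([.6071,-.0070,.0])
movep(T+[0,0,.25],R); move_l(T+[0,0,.1705],feed=.1); sleep(.3); snap('wrist','H1')
s=sense(); print(s['time_s'],s['finger_gap'],s['position'].round(4),s['wrist_force'].round(1)); L=load('H1')
for q in ([*T[:2],.094],[*T[:2],.084]): print(proj(q,*L[2:]))
cv2.imwrite('pics/H1c.png',cv2.resize(L[0][170:290,240:400,::-1],None,fx=5,fy=5,interpolation=cv2.INTER_CUBIC))
```

```text
23.2667 0.016090065952961925 [ 0.6072 -0.007   0.1708] [-0.6  0.3 -0.8]
[317.10311892 221.11096777]
[317.16529817 216.37224984]
```

View pics/H1c.png

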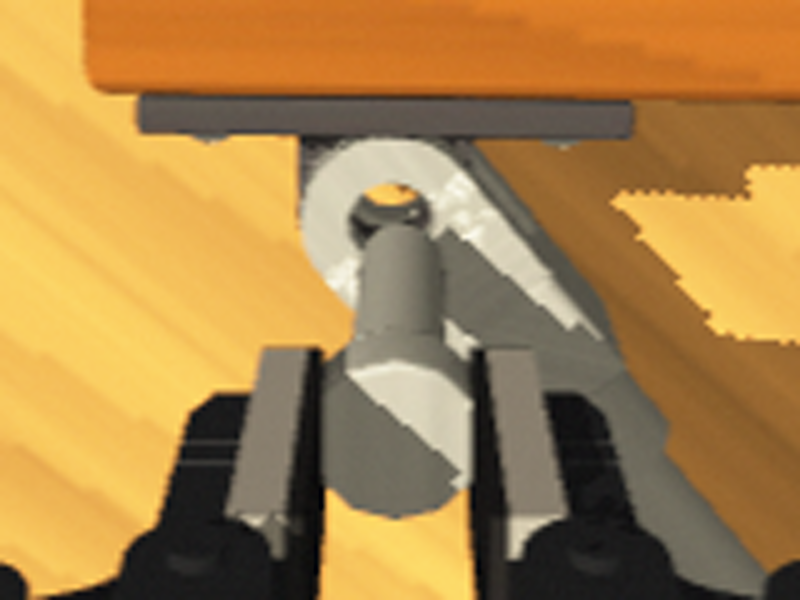

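In the hover view the fork hole is centred at column 318.2, row 214.4. The pin tip is at column 320.2, row 219.8. Allowing for the 10 mm height difference, the pin must shift about 1.5 mm toward -z of the tool, plus a bit toward the lug. I'll correct and lower with force watch.

Run:
```python
from h import *
T=np.array([.6057,-.0054]); s=sense(); f0=s['wrist_force']
move_l(np.array([*T,.1705]),feed=.05)
for z,f in ((.155,12),(.1135,15)):
    h=move_l(np.array([*T,z]),feed=.03,until_force=f); s=sense(); print('hit',h,s['position'].round(4),(s['wrist_force']-f0).round(1),s['ft_torque'].round(2),s['finger_gap'],s['time_s'])
    if h: break
sleep(.1); snap('wrist','I1')
```

```text
hit False [ 0.6057 -0.0054  0.1549] [ 1.5 -1.6 -0.2] [-0.03 -0.08 -0.02] 0.016155376783301985 24.1833
hit False [ 0.6057 -0.0056  0.1135] [ 3.  -2.1  0.3] [-0.29 -0.58 -0.06] 0.01611132387265434 25.7167
```

The pin went in without resistance. Next I'll lower the last bit to contact, release, and check.

Run:
```python
from h import *
s=sense(); f0=s['wrist_force']; p=s['position']
h=move_l(np.array([p[0],p[1],.1095]),feed=.015,until_force=8); s=sense(); print('hit',h,s['position'].round(4),(s['wrist_force']-f0).round(1))
command_gripper(.05); s=sense(); print(s['position'].round(4),s['finger_gap'])
move_l(np.array([p[0],p[1],.19]),feed=.12); sleep(.2); snap('wrist','E1')
move_l(np.array([p[0]-.037,p[1]-.033,.19]),feed=.15); sleep(.2); snap('wrist','E2')
print(sense()['time_s']); A=[]
for k in ('E1','E2'):
    L=load(k); C=cloud(L[1],*L[2:]); d=np.hypot(C[...,0]-.607,C[...,1]+.006)
    print(k,'head z',np.percentile(C[(d<.006)][:,2],[10,50,90]).round(4),'fork z',np.percentile(C[(d<.03)&(d>.012)&(C[...,2]<.09)&(C[...,2]>.08)][:,2],[10,50,90]).round(4))
    c=proj([.607,-.006,.09],*L[2:]); A.append(cv2.resize(cv2.getRectSubPix(L[0][...,::-1].copy(),(80,80),tuple(map(float,c))),(400,400),interpolation=cv2.INTER_CUBIC)); print(c)
cv2.imwrite('pics/E12.png',np.hstack(A))
```

```text
hit True [ 0.6058 -0.0055  0.1131] [-2.5  1.5  4.6]
[ 0.6062 -0.0064  0.1124] 0.04986059318371753
28.275
E1 head z [0.0941 0.0948 0.0956] fork z [0.084  0.0852 0.0868]
[319.14883693 209.5504716 ]
E2 head z [0.0941 0.0948 0.0957] fork z [0.0841 0.0853 0.0868]
[319.43826227 150.31883624]
```

View pics/E12.png

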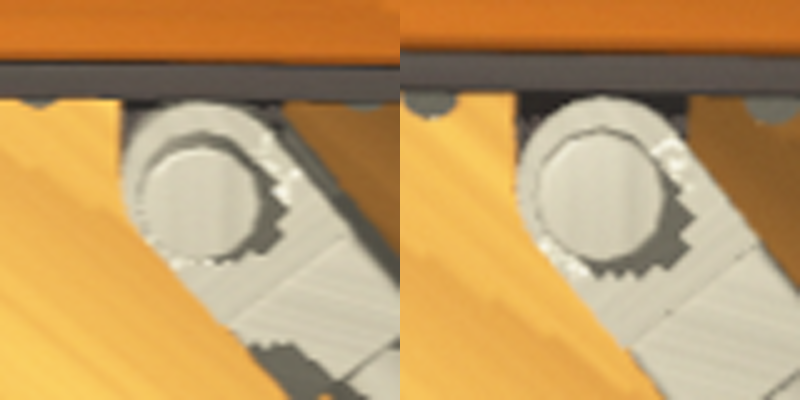

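Both views show the pin's head lying flat and centred on the fork eye. The head's top is 9.6 mm above the fork's top by depth, against the 10 mm head height. The gripper is clear of everything, so I'll hand in.

```bash
python3 -c "
from h import *
s=sense(); print(s['time_s'],s['wrist_force'].round(1),s['qd'].round(3)); finish_job()"
```

```text
28.275 [-0.4  0.  -0.5] [ 0.001 -0.001  0.002  0.002 -0.001  0.     0.   ]
the job is handed in; nothing more can be done
```

The tie rod is connected: I swung the fork over the lug and pushed the long pin down through both until its head sat on the fork. I then let go of everything and handed the job in at 28.3 s. No verdict was reported.

**How it went:** I gripped the rod, swung it to within about 1–2 mm of in line, and released it. I then pulled the long pin from the block's middle hole along its 30° axis and turned it upright. After a 2 mm correction from a tip-against-hole view, I lowered it until it met contact.

**Last checks:**
- **Seating:** By wrist depth from two places, the head top is 9.6 mm above the fork top, against a 10 mm head. The head looks flat and centred on the fork.
- **Forces:** The pin went in with under about 4 N of side force. The wrist force was near zero at the end, with the gripper clear.
- **Bolt and short pin:** Both were still in the block when last seen, just after the long pin came out. I did not look at the block again.

**Disagreements:**
- **Wrist camera:** It reads about 2 mm off sideways from the jaw centre, seen on both the held rod and the held pin. I worked around it by measuring the pin tip against the hole in one image.
- **Swing back-off:** The 1 mm back-off of the rod did not show in the pictures, so I relied on the pin's taper to draw the fork into line.
- **Finger gap:** It read 16 mm on the 20 mm head.
- **Pin height:** Triangulating the pin-head height from hand-picked pixels gave 72 mm, against 77–78 mm by depth. I used 76.5 mm, and the head's apparent size agreed.

I viewed 11 pictures, one over the budget of 10.

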